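# Unstack the microscope sample holders into their cradles

### The arm

A 6-joint arm with a two-finger parallel gripper is mounted at the origin on the work surface. World frame = base frame: x ahead of the robot, y to its left, z up, the work surface at z = 0. Lengths are in mm, angles in degrees, forces in N, time in s.
With the tool pointing down it reaches from about 300 to 950 mm from the base axis. Payload 3.1 kg.
Tool frame: the origin (TCP) lies at the very end of the fingers, on their centre line; the grasp point (between the pads) lies 19 mm behind it (env.grip_point_offset is the distance from the TCP to the grasp point, in mm); z points along the fingers, y is the direction in which the jaws open and shut (so a half turn about z gives the same grasp; the last joint's range is limited). The gripper opens to 85 mm and grips with 20 to 120 N. Pads are 22 mm wide; open, the fingers measure 114 mm over their backs; the gripper's body (76 mm by 85 mm) begins 54 mm behind the grasp point. The pads swing forward as they close: fully open they stand 13 mm farther back than shut.
Start: joints at [-73.379, 17.653, 93.61, -0, 68.738, -3.994], TCP at [220.028, -584.995, 207.772] pointing down, gripper open.
Joint ranges: [-175.34, 175.34], [-45.06, 112.39], [2.9, 150.54], [-68.45, 248.45], [3.09, 151.38], [-168.51, 168.51]. Speed limits (degrees/s): [159.86, 159.86, 180, 180, 180, 180].

### API

Orientations are given as a 3x3 rotation matrix whose columns are the frame's x, y, z axes.
In Python, from rig import env, snapshot, camera_info, order, recognise, trace, tip_of gives the robot as it stands.
- The arm moves only by the tool servo_tool, never from a script. Its argument "moves" is a list of rows, each a list of 5 numbers: the shift along the world's x, y, z in cm, then the turn about the world's z in rad, then the gripper's target within -1 to 1 (shut at 1, half-way at 0, fully open at -1). In form: [[dx, dy, dz, roll, hand], ...]. A call has 1 to 12 rows; each row is the pose to reach, as a shift and turn from the pose commanded when the call began; what a row does not reach only later rows make up. A row lasts 1/10 s, in which the tool goes at most 50 mm and 8.59 degrees, less where a joint would pass 70% of its speed; a pose out of reach is approached as far as the arm can. A call with a gripper value outside its range is refused whole. The fingers move at their own pace and stop on an object; the grip force is fixed at half the most. Time passes only in rows, so rows that repeat a pose let the fingers close. It gives the time, the measured TCP pose, the force and the opening at its end, in the units of the state.
- env.observe(): the state, without advancing time (a new reading comes with each control period).
- snapshot(name): name is "scene" or "top" or "wrist"; returns the picture (480x640x3 uint8, red, green, blue); there is no depth.
- camera_info(name): a dict with "fx", "fy", "cx", "cy" (pixels), "dist" ([k1, k2, p1, p2, k3] as OpenCV has them; the pictures are not rectified), "R" (3x3) and "t" (3): a world point X has camera coordinates R X + t; the wrist camera has in their place "tool_from_camera" (4x4, takes a point from camera to tool coordinates, whose origin is the TCP and whose axes are the flange's). Camera axes: x right, y down, z forward; pixel columns grow to the right and rows downward; lengths in mm; the calibration is good to about 2 mm. A picture is of the moment at which its call begins: read the wrist's pose just before it. camera_info takes no time and is no camera call.
- order.finish_job(): hands the job in, once; it reports no verdict.
Trained networks look in the newest picture that a camera, given by its name, has taken for a name from the list of things; names that differ only in an ending like _2 or _b are one class to them, and where a whole thing is asked for, a point or a joint stands for the part that bears it (a point fixed in the world has none). Each returns a list of dicts, best first, with "conf" (0 to 1); they miss things now and then, are a little off and sometimes report something else, mostly with a low value. They report only what shows in the picture. A call takes as long as a camera call. They do not tell look-alikes from the thing itself.
- recognise(camera, thing): "position" ([x, y, z] in mm, in world coordinates, good to about 4 mm: the middle of the surface that is visible of it).
- trace(camera, thing): "region" (480x640 bool, what is visible of it).
- tip_of(camera, thing): "position" ([x, y, z] in mm, in world coordinates, good to about 4 mm: a listed point, or the origin of a listed thing).
The state is a dict: "time_s": time; "q": joint angles; "qvel": joint speeds; "joint_efforts": joint torques, N m; "position": TCP position; "tool_rot": TCP orientation; "force": force on the tool from outside, world axes, zero at the start; "moment": the same for the moment, N m; "gripper_width": finger opening in mm.
Only numpy, scipy, OpenCV 4.12 (cv2) and the standard library are available. Lean on these libraries where they do the work, as an engineer would, in place of code of your own. Each camera call takes 0.05 s, during which the arm holds its last target. There are 200 camera calls.

### The job

The imaging session is over: take the two stacks of sample holders on the black tray apart and set each of the four pieces into the white cradle made for its shape and size (slide carrier in the oblong one, large round dish holder in the large round one, small round and small square chambers in theirs), lying flat inside the rim, right way up. Their windows are glass, so set them down rather than drop them, and leave the oil bottle and the objective standing where they are.

Things in the scene. Friction and masses are not known exactly. Their poses are not given: they have to be found in the camera images.
- slide_carrier: Slide carrier: oblong grey metal block 96 (x) x 56 (y) x 24 (z) mm with a glass strip along its top; the only oblong piece. At the start it is the lower piece of one of the two stacks (130 mm apart, which one varies) on the black tray (fixed plate 150 x 250 x 6 mm): underside 6 mm above the bench, one small chamber standing on it. About 260 g, varies by a third. Origin: centre of its underside, z up.
- dish_holder: Dish holder: large round grey metal disc, diameter 62 mm, 24 mm high, two dark bands round its side. At the start it is the lower piece of one of the two stacks (130 mm apart, which one varies) on the black tray (fixed plate 150 x 250 x 6 mm): underside 6 mm above the bench, one small chamber standing on it. About 300 g, varies by a third. Origin: centre of its underside, z up.
- round_chamber: Small round chamber: steel cylinder, diameter 36 mm, 26 mm high. At the start it stands on top of one of the two larger pieces (either one), its underside 30 mm above the bench. About 140 g, varies by a third. Origin: centre of its underside, z up.
- square_chamber: Small square chamber: aluminium block 36 x 36 mm, 26 mm high. At the start it stands on top of one of the two larger pieces (either one), its underside 30 mm above the bench. About 90 g, varies by a third. Origin: centre of its underside, z up.
- oblong_cradle: Oblong cradle for the slide carrier: low-rimmed place, recess 112 (x) x 72 (y) mm, outside 122 x 82 mm. White plastic, black rubber floor, fixed to the bench. Floor 4 mm above the bench, rim 5 mm wide, its top 9 mm above the bench. Origin at the centre of its underside (bench level), z up.
- large_round_cradle: Large round cradle for the dish holder: recess diameter 78 mm, outside 88 mm. White plastic, black rubber floor, fixed to the bench. Floor 4 mm above the bench, rim 5 mm wide, its top 9 mm above the bench. Origin at the centre of its underside (bench level), z up.
- small_round_cradle: Small round cradle for the small round chamber: recess diameter 52 mm, outside 62 mm. White plastic, black rubber floor, fixed to the bench. Floor 4 mm above the bench, rim 5 mm wide, its top 9 mm above the bench. Origin at the centre of its underside (bench level), z up.
- square_cradle: Square cradle for the small square chamber: recess 52 x 52 mm, outside 62 x 62 mm. The chamber fits in it at any turn about the vertical. White plastic, black rubber floor, fixed to the bench. Floor 4 mm above the bench, rim 5 mm wide, its top 9 mm above the bench. Origin at the centre of its underside (bench level), z up.
- oil_bottle: Small amber bottle of immersion oil, diameter 34 mm, 62 mm high, standing loose on the bench farther from the robot than the tray. Not to be disturbed. Origin at the centre of its underside.
- objective: Microscope objective, steel, diameter 34 mm, 50 mm high, tapering to its tip, standing loose on the bench beyond the tray on the robot's left. Not to be disturbed. Origin at the centre of its underside.
Mind the look-alikes: they are no part of the job. What is shaped like the square_chamber but green or turquoise is not meant.

How it is judged (in metres and radians):
At the end, for the whole second after the job is handed in: Each of the four pieces lies in its own cradle: flat on the cradle floor (underside within 3 mm of it), right way up (tilt under 0.06 rad), its centre within 13 mm of the cradle's centre, which is anywhere inside the rim, and at rest (horizontal distance between slide_carrier and oblong_cradle below 0.013 m and z of slide_carrier in the frame of oblong_cradle between 0.001 and 0.0065 m and angle between each of slide_carrier, dish_holder, round_chamber, square_chamber's own z axis and vertical below 0.06 rad and linear speed of each of slide_carrier, dish_holder, round_chamber, square_chamber below 0.02 m/s and horizontal distance between dish_holder and large_round_cradle below 0.013 m and z of dish_holder in the frame of large_round_cradle between 0.001 and 0.0065 m and horizontal distance between round_chamber and small_round_cradle below 0.013 m and z of round_chamber in the frame of small_round_cradle between 0.001 and 0.0065 m and horizontal distance between square_chamber and square_cradle below 0.013 m and z of square_chamber in the frame of square_cradle between 0.001 and 0.0065 m); the robot touches nothing.
It fails at once if a piece is dropped: it moves faster than 0.7 m/s with no finger on it (a fall of more than about 25 mm) ((linear speed of slide_carrier above 0.7 m/s and contact force between the fingers and slide_carrier below 0.01 N) or (linear speed of dish_holder above 0.7 m/s and contact force between the fingers and dish_holder below 0.01 N) or (linear speed of round_chamber above 0.7 m/s and contact force between the fingers and round_chamber below 0.01 N) or (linear speed of square_chamber above 0.7 m/s and contact force between the fingers and square_chamber below 0.01 N)).
It fails at once if the oil bottle or the objective is shifted by more than 20 mm or tipped over (distance of any of oil_bottle, objective from where it was at the start of the episode above 0.02 m or angle between any of oil_bottle, objective's own z axis and vertical above 0.3 rad).
It also fails if it takes over 99 s, if anything falls off the work surface, if the arm or the gripper's body presses on something with over 40 N, if the wrist force passes 120 N, or if a joint passes its speed limit or range.

## Working session

There is one attempt and no reset: what is moved stays moved. The work goes in short steps, Python scripts to look and compute and a tool call to move; the robot and the scene stay as the last step left them, time stands still between calls to the robot, and variables do not carry over. Pictures are saved under pics/ and viewed, about 12 in all and at most 16, crops included, and the job is handed in when it is done.

Besides the shell and the picture viewer there is one more tool, called in YAML: its name, and indented under it one key for each argument. servo_tool: Moves the arm, as the interface text tells. Its arguments: {"type":"object","properties":{"moves":{"type":"array","items":{"type":"array","items":{"type":"number"}}}},"required":["moves"]}

```bash
mkdir -p pics; ls; python3 - <<'E'
from rig import *
import cv2,numpy as np
for c in("scene","top"):
    im=snapshot(c); cv2.imwrite(f"pics/{c}0.png",im[:,:,::-1])
    for n in "slide_carrier dish_holder round_chamber square_chamber oblong_cradle large_round_cradle small_round_cradle square_cradle oil_bottle objective".split():
        print(c,n,[(np.round(d["position"]).tolist(),round(d["conf"],2)) for d in tip_of(c,n)[:4]])
    i=camera_info(c);print({k:np.round(v,3).tolist() for k,v in i.items()})
print(env.observe()["time_s"],env.observe()["tool_rot"])
E
```

```text
pics
scene slide_carrier [([574.0, 123.0, 7.0], 0.7)]
scene dish_holder [([526.0, 242.0, 8.0], 0.75), ([505.0, 421.0, 0.0], 0.7)]
scene round_chamber [([522.0, 247.0, 30.0], 0.56)]
scene square_chamber [([740.0, 283.0, -2.0], 0.97), ([353.0, 136.0, 2.0], 0.81), ([578.0, 133.0, 25.0], 0.8), ([736.0, 153.0, -2.0], 0.8)]
scene oblong_cradle [([461.0, -172.0, -2.0], 0.94)]
scene large_round_cradle [([629.0, -308.0, 2.0], 0.96)]
scene small_round_cradle [([451.0, -336.0, -1.0], 0.87)]
scene square_cradle [([634.0, -93.0, 3.0], 0.7)]
scene oil_bottle [([734.0, 59.0, -0.0], 0.83), ([633.0, -95.0, -2.0], 0.37)]
scene objective []
{'fx': 585.07, 'fy': 585.07, 'cx': 323.469, 'cy': 249.75, 'dist': [-0.022, 0.0, 0.0, 0.0, 0.0], 'R': [[-0.471, 0.882, -0.002], [0.617, 0.327, -0.715], [-0.63, -0.338, -0.699]], 't': [222.246, -328.887, 1518.078]}
top slide_carrier [([573.0, 118.0, 5.0], 0.77), ([464.0, -172.0, 3.0], 0.7)]
top dish_holder [([522.0, 248.0, 7.0], 0.61)]
top round_chamber [([527.0, 250.0, 29.0], 0.75), ([505.0, 422.0, 0.0], 0.49)]
top square_chamber [([736.0, 154.0, 3.0], 0.77), ([738.0, 286.0, 3.0], 0.68), ([356.0, 137.0, 2.0], 0.67), ([578.0, 124.0, 29.0], 0.64)]
top oblong_cradle [([462.0, -174.0, 3.0], 0.57)]
top large_round_cradle [([633.0, -303.0, -0.0], 0.61)]
top small_round_cradle [([447.0, -331.0, 0.0], 0.62), ([632.0, -304.0, -0.0], 0.27)]
top square_cradle [([629.0, -96.0, 3.0], 0.98)]
top oil_bottle [([735.0, 63.0, -3.0], 0.74)]
top objective [([505.0, 423.0, 1.0], 0.68), ([574.0, 118.0, 5.0], 0.41)]
{'fx': 481.488, 'fy': 481.488, 'cx': 313.744, 'cy': 236.731, 'dist': [0.003, 0.0, 0.0, 0.0, 0.0], 'R': [[0.01, -1.0, -0.013], [-0.998, -0.009, -0.061], [0.061, 0.014, -0.998]], 't': [31.589, 562.925, 1057.916]}
1.1 [[ 9.35967187e-01  3.52087236e-01  5.25285971e-05]
 [ 3.52087238e-01 -9.35967186e-01 -5.55075214e-05]
 [ 2.96215535e-05  7.04478674e-05 -9.99999997e-01]]
```

View pics/top0.png

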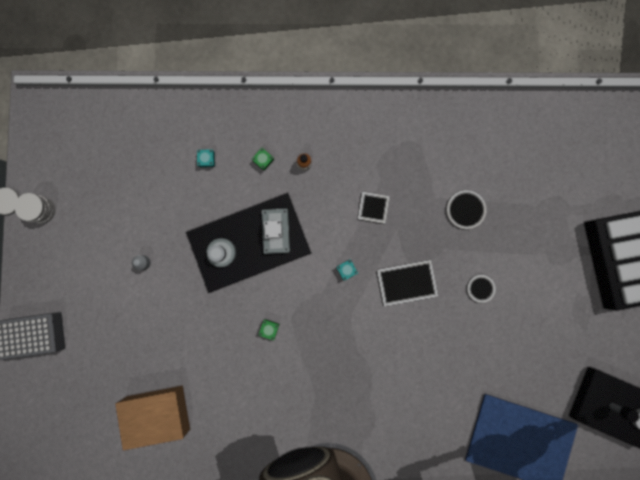

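View pics/scene0.png

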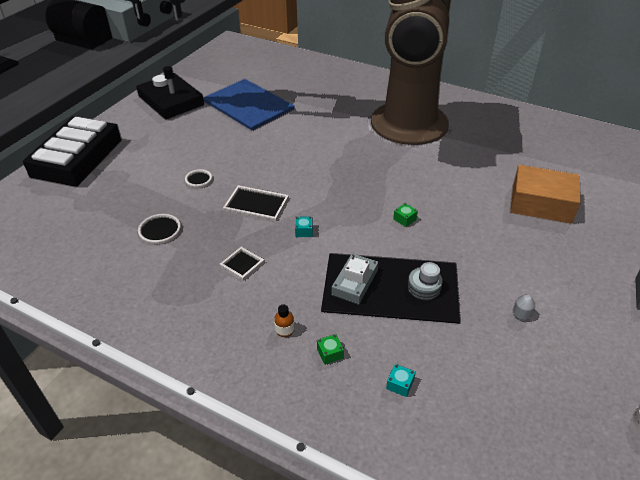

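Targets: the grey square chamber on the slide carrier at top (274,229) and the round chamber on the dish at (220,252). Square look-alikes: turquoise at (205,158) and (347,270), green at (262,159) and (268,330), all standing on the bench, so rejected. Next, a closer look with the wrist camera from above the tray.

servo_tool:
  moves:
    - [0, 0, 10, 0, -1]
    - [3, 7, 10, 0, -1]
    - [5, 11, 10, 0, -1]
    - [7, 15, 10, 0, -1]
    - [9, 20, 10, 0, -1]
    - [11, 25, 10, 0, -1]
    - [13, 29, 10, 0, -1]
    - [15, 33, 10, 0, -1]
    - [17, 38, 10, 0, -1]
    - [19, 42, 10, 0, -1]
    - [21, 46, 10, 0, -1]
    - [23, 50, 10, 0, -1]

```text
time_s: 2.3
position: [445.7, -93.0, 308.3]
tool_rot: [[0.936, 0.352, 0.001], [0.352, -0.936, -0.001], [0.001, 0.001, -1.0]]
force: [0.6, 0.0, -0.6]
gripper_width: 85.5
```

servo_tool:
  moves:
    - [2, 5, 0, 0, -1]
    - [4, 10, 0, 0, -1]
    - [6, 15, 0, 0, -1]
    - [8, 20, 0, 0, -1]
    - [10, 24, 0, 0, -1]
    - [10, 27, 0, 0, -1]
    - [10, 27, 0, 0, -1]
    - [10, 27, 0, 0, -1]
    - [10, 27, 0, 0, -1]

```text
time_s: 3.2
position: [544.8, 174.2, 307.7]
tool_rot: [[0.936, 0.352, -0.0], [0.352, -0.936, -0.001], [-0.001, 0.001, -1.0]]
force: [0.2, -0.1, 0.4]
gripper_width: 85.2
```

```bash
cat > h.py <<'E'
from rig import *
import cv2,numpy as np
def cam(c,s=None):
    i=camera_info(c);K=np.array([[i["fx"],0,i["cx"]],[0,i["fy"],i["cy"]],[0,0,1]]);d=np.array(i["dist"])
    if c=="wrist":
        T=np.eye(4);T[:3,:3]=s["tool_rot"];T[:3,3]=s["position"];T=T@np.array(i["tool_from_camera"])
        R=T[:3,:3].T;t=-R@T[:3,3]
    else: R=np.array(i["R"]);t=np.array(i["t"])
    return K,d,R,t
def toplane(uv,z,C):
    K,d,R,t=C
    p=cv2.undistortPoints(np.array(uv,float).reshape(-1,1,2),K,d).reshape(-1,2)
    r=np.c_[p,np.ones(len(p))]@R; o=-R.T@t
    return o+r*((z-o[2])/r[:,2])[:,None]
def shot(c,f):
    s=env.observe();im=snapshot(c);cv2.imwrite(f,im[:,:,::-1]);return s,im,cam(c,s)
def rect(c,n,z,C,near=None):
    for r in trace(c,n)[:4]:
        m=np.array(r["region"]).astype(np.uint8);cs,_=cv2.findContours(m,0,2)
        if not cs: continue
        k=max(cs,key=cv2.contourArea);P=toplane(k.reshape(-1,2),z,C)[:,:2].astype(np.float32)
        (x,y),(w,h),a=cv2.minAreaRect(P)
        print(n,round(r["conf"],2),"ctr",round(x),round(y),"size",round(w),round(h),"ang",round(a,1),"circ",np.round(cv2.minEnclosingCircle(P)[0]),"px",k.reshape(-1,2).mean(0).round())
E
python3 - <<'E'
from h import *
print(np.round(camera_info("wrist")["tool_from_camera"],2).tolist())
s,im,C=shot("wrist","pics/w1.png");print(s["position"],s["time_s"],s["gripper_width"])
for n,z in (("slide_carrier",30),("dish_holder",30),("round_chamber",56),("square_chamber",56)): rect("wrist",n,z,C)
s,im,C=shot("top","pics/t1.png")
for n in("oblong_cradle","large_round_cradle","small_round_cradle","square_cradle"): rect("top",n,9,C)
E
```

```text
[[0.0, -0.95, -0.33, 84.48], [1.0, 0.0, -0.0, 0.42], [0.0, -0.33, 0.95, -166.75], [0.0, 0.0, 0.0, 1.0]]
[544.84818078 174.16016014 307.6649259 ] 3.2 85.22138934354342
dish_holder 0.63 ctr 530 241 size 62 62 ang 53.8 circ [529. 241.] px [265. 177.]
round_chamber 0.71 ctr 527 245 size 34 39 ang 63.6 circ [527. 246.] px [256. 185.]
round_chamber 0.62 ctr 472 -279 size 59 56 ang 56.4 circ [ 473. -280.] px [616. 355.]
round_chamber 0.54 ctr 580 128 size 90 55 ang 2.9 circ [580. 127.] px [369. 174.]
square_chamber 0.9 ctr 503 -16 size 45 41 ang 29.6 circ [503. -16.] px [447. 272.]
square_chamber 0.87 ctr 730 158 size 36 39 ang 50.7 circ [730. 158.] px [397.  27.]
square_chamber 0.74 ctr 382 140 size 41 44 ang 72.5 circ [383. 140.] px [301. 314.]
square_chamber 0.61 ctr 579 127 size 39 40 ang 5.3 circ [580. 127.] px [368. 178.]
oblong_cradle 0.84 ctr 463 -171 size 83 122 ang 10.9 circ [ 462. -171.] px [406. 283.]
large_round_cradle 0.96 ctr 629 -303 size 86 88 ang 0.4 circ [ 630. -303.] px [465. 209.]
small_round_cradle 0.82 ctr 451 -335 size 60 60 ang 89.5 circ [ 452. -335.] px [481. 290.]
small_round_cradle 0.58 ctr 463 -171 size 85 126 ang 10.7 circ [ 461. -171.] px [407. 283.]
square_cradle 0.61 ctr 631 -96 size 62 63 ang 80.9 circ [631. -97.] px [372. 206.]
square_cradle 0.35 ctr 463 -172 size 83 123 ang 11.3 circ [ 464. -171.] px [407. 283.]
```

View pics/w1.png

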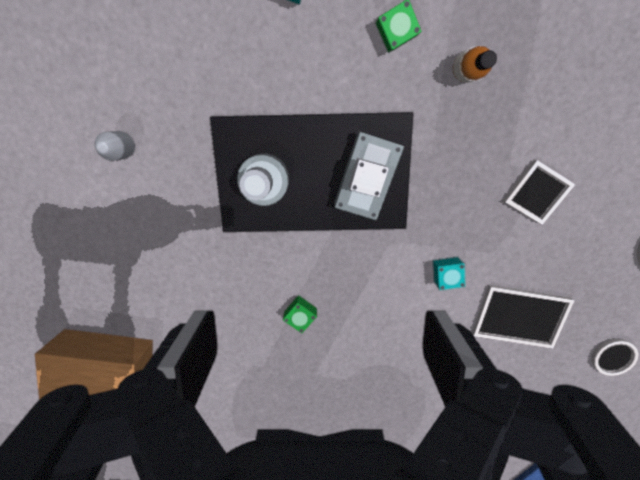

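Wrist view: the grey square chamber sits on the carrier at (369,178), the round one on the dish at (256,185). Next I refine their pose with a brightness threshold and a close crop.

```bash
python3 - <<'E'
from h import *
s=env.observe();im=cv2.imread("pics/w1.png");C=cam("wrist",s)
g=cv2.cvtColor(im,cv2.COLOR_BGR2GRAY);g[:130]=0;g[225:]=0;g[:,:215]=0;g[:,405:]=0
for lo,z in((200,56),(70,30)):
    n,l,st,_=cv2.connectedComponentsWithStats((g>lo).astype(np.uint8))
    for k in range(1,n):
        if st[k,4]<200: continue
        cs,_=cv2.findContours((l==k).astype(np.uint8),0,2);c=max(cs,key=cv2.contourArea).reshape(-1,2)
        P=toplane(c,z,C)[:,:2].astype(np.float32);print(lo,cv2.minAreaRect(P),c.mean(0))
cv2.imwrite("pics/w1c.png",cv2.resize(im[120:235,205:420],None,fx=3.5,fy=3.5,interpolation=2))
E
```

```text
200 ((578.9302368164062, 125.94146728515625), (34.84246826171875, 34.42029571533203), 5.288939476013184) [369.61842105 176.48684211]
200 ((536.3765869140625, 228.81834411621094), (39.633487701416016, 16.25800895690918), 17.77170181274414) [272.89795918 180.69387755]
200 ((524.6911010742188, 248.1743927001953), (23.382923126220703, 23.497005462646484), 20.658769607543945) [253.9375  185.78125]
70 ((576.93310546875, 122.77589416503906), (97.27938842773438, 57.359066009521484), 3.354926109313965) [370.23076923 175.30128205]
70 ((528.201904296875, 242.56915283203125), (63.01054382324219, 61.74592208862305), 18.928325653076172) [264.13924051 178.40506329]
70 ((490.66778564453125, 289.0210876464844), (76.06939697265625, 7.615123748779297), 15.143706321716309) [217.8        198.13333333]
```

View pics/w1c.png

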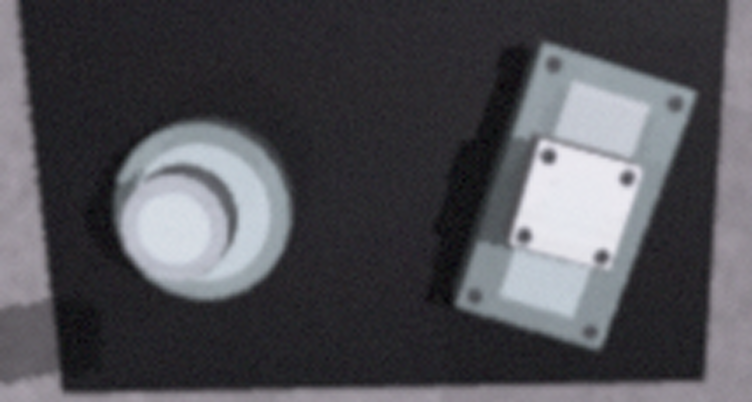

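The crop confirms the pale grey square chamber at (579,126), turned 5.3°, and the round one at about (526,247). The carrier is at (577,123), turned 3.4°. Square chamber first.

servo_tool:
  moves:
    - [1.7, -2.4, -4, -0.13, -1]
    - [3.4, -4.8, -8, -0.267, -1]
    - [3.4, -4.8, -13, -0.267, -1]
    - [3.4, -4.8, -17, -0.267, -1]
    - [3.4, -4.8, -20, -0.267, -1]
    - [3.4, -4.8, -20, -0.267, -1]
    - [3.4, -4.8, -20, -0.267, -1]

```text
time_s: 4.4
position: [579.2, 127.2, 107.9]
tool_rot: [[0.996, 0.093, -0.001], [0.093, -0.996, -0.0], [-0.001, 0.0, -1.0]]
force: [0.5, -0.1, 0.3]
gripper_width: 85.3
```

```bash
python3 - <<'E'
from h import *
s,im,C=shot("wrist","pics/w2.png");print(s["position"],s["time_s"])
g=cv2.cvtColor(im,cv2.COLOR_RGB2GRAY)
n,l,st,_=cv2.connectedComponentsWithStats((g>200).astype(np.uint8))
for k in range(1,n):
        if st[k,4]<600: continue
        cs,_=cv2.findContours((l==k).astype(np.uint8),0,2);c=max(cs,key=cv2.contourArea).reshape(-1,2)
        P=toplane(c,56,C)[:,:2].astype(np.float32);print(cv2.minAreaRect(P),c.mean(0))
E
```

```text
[579.18510333 127.16019404 107.85313503] 4.4
((639.0231323242188, -52.73746871948242), (43.4961051940918, 50.75130081176758), 80.88707733154297) [603.78761062 185.76106195]
((611.9896850585938, 124.74140930175781), (16.878820419311523, 25.022659301757812), 3.2039148807525635) [333.83333333 207.44444444]
((578.5888061523438, 125.11200714111328), (34.75745391845703, 35.234317779541016), 5.325740814208984) [319.98275862 265.27586207]
((545.3316040039062, 226.62722778320312), (42.14576721191406, 28.844730377197266), 36.55851745605469) [168.0990099  284.30693069]
((524.5806274414062, 247.60177612304688), (22.42664909362793, 22.99230194091797), 4.921515464782715) [137.04166667 311.875     ]
```

View pics/w2.png

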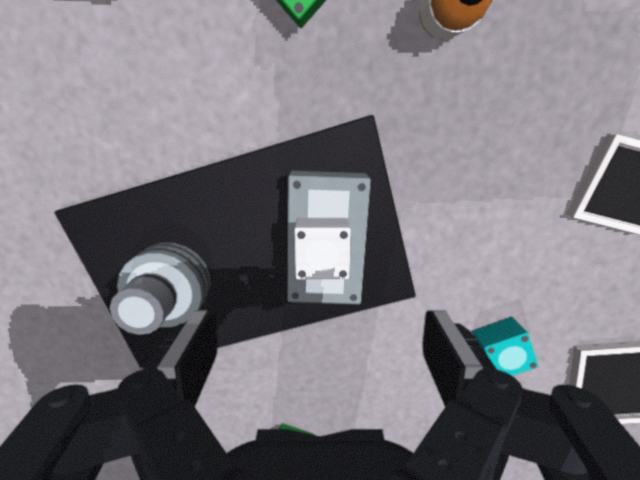

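Wrist view 2: the chamber is centred between the fingers at (322,250). Descending and gripping.

servo_tool:
  moves:
    - [0, -0.1, -4, 0, -1]
    - [0, -0.1, -6, 0, -1]
    - [0, -0.1, -7.1, 0, -1]
    - [0, -0.1, -7.1, 0, -1]
    - [0, -0.1, -7.1, 0, 1]
    - [0, -0.1, -7.1, 0, 1]
    - [0, -0.1, -7.1, 0, 1]
    - [0, -0.1, -7.1, 0, 1]
    - [0, -0.1, -7.1, 0, 1]
    - [0, -0.1, -7.1, 0, 1]
    - [0, -0.1, -7.1, 0, 1]
    - [0, -0.1, -7.1, 0, 1]

```text
time_s: 5.65
position: [579.0, 126.1, 36.7]
tool_rot: [[0.996, 0.093, -0.0], [0.093, -0.996, 0.0], [-0.0, -0.0, -1.0]]
force: [0.8, 0.4, -0.1]
gripper_width: -0.4
```

```bash
python3 - <<'E'
from h import *
s,im,C=shot("wrist","pics/w3.png");print(s["position"],s["time_s"],s["gripper_width"])
E
```

```text
[579.03021054 126.12106296  36.68913148] 5.65 -0.39917657000142875
```

View pics/w3.png

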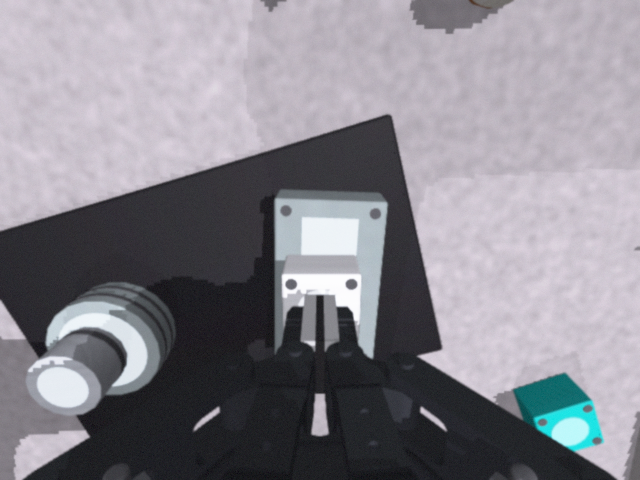

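```bash
python3 - <<'E'
from h import *
s=env.observe();K,d,R,t=cam("wrist",s)
for X in([579,126,36.7],[579,126,56],[579,126,66],[596,126,56],[625,126,30]):
    print(X,cv2.projectPoints(np.array([X],float),cv2.Rodrigues(R)[0],t,K,d)[0].round(0).ravel())
print(s["force"],s["gripper_width"])
E
```

```text
[579, 126, 36.7] [319. 289.]
[579, 126, 56] [319. 308.]
[579, 126, 66] [319. 320.]
[596, 126, 56] [323. 275.]
[625, 126, 30] [328. 198.]
[-0.74610191  0.32482832  0.5481045 ] 0.15781083169709842
```

```bash
python3 - <<'E'
from h import *
i=camera_info("wrist");T=np.array(i["tool_from_camera"]);R=T[:3,:3].T;t=-R@T[:3,3]
K=np.array([[i["fx"],0,i["cx"]],[0,i["fy"],i["cy"]],[0,0,1]]);print(i["fx"],i["cx"],i["cy"])
for y in(0,42.5):
  for x in(0,11):
    for z in(0,-13,-19,-25,-32):
      print((x,y,z),cv2.projectPoints(np.array([[x,y,z]],float),cv2.Rodrigues(R)[0],t,K,np.array(i["dist"]))[0].round(0).ravel())
im=np.hstack([cv2.imread(f"pics/w{k}.png")[240:440,170:470] for k in(2,3)])
cv2.imwrite("pics/f.png",cv2.resize(im,None,fx=1.33,fy=1.33,interpolation=2))
E
```

```text
361.51192921080917 319.49616220168866 238.81071876714074
(0, 0, 0) [319. 289.]
(0, 0, -13) [319. 302.]
(0, 0, -19) [319. 308.]
(0, 0, -25) [319. 315.]
(0, 0, -32) [319. 323.]
(11, 0, 0) [319. 269.]
(11, 0, -13) [319. 281.]
(11, 0, -19) [319. 286.]
(11, 0, -25) [319. 293.]
(11, 0, -32) [319. 300.]
(0, 42.5, 0) [402. 289.]
(0, 42.5, -13) [408. 302.]
(0, 42.5, -19) [411. 308.]
(0, 42.5, -25) [415. 315.]
(0, 42.5, -32) [419. 323.]
(11, 42.5, 0) [404. 269.]
(11, 42.5, -13) [410. 281.]
(11, 42.5, -19) [413. 286.]
(11, 42.5, -25) [417. 293.]
(11, 42.5, -32) [421. 300.]
```

View pics/f.png

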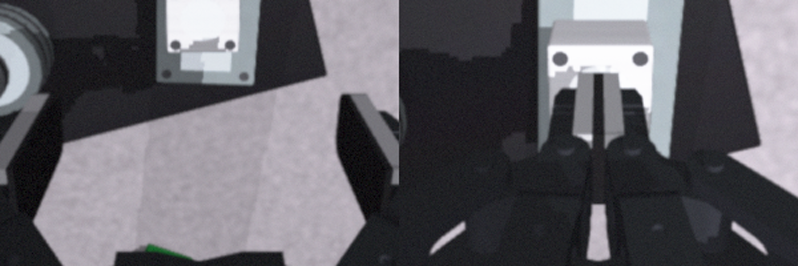

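The tip geometry (row about 293 when shut, about 311 when open) shows the real finger ends roughly 25 mm (shut) to 40 mm (open) behind the reported TCP. So the fingers closed just above the chamber, which has not moved. Reopening, going lower and watching the force.

servo_tool:
  moves:
    - [0, 0, 0, 0, -1]
    - [0, 0, 0, 0, -1]
    - [0, 0, 0, 0, -1]
    - [0, 0, 0, 0, -1]
    - [0, 0, 0, 0, -1]
    - [0, 0, 0, 0, -1]
    - [0, 0, 0, 0, -1]
    - [0, 0, 0, 0, -1]

```text
time_s: 6.5
position: [579.1, 126.1, 36.8]
tool_rot: [[0.996, 0.093, 0.0], [0.093, -0.996, -0.0], [0.0, 0.0, -1.0]]
force: [-0.6, 0.1, -0.7]
gripper_width: 85.6
```

servo_tool:
  moves:
    - [0, 0, -1, 0, -1]
    - [0, 0, -2, 0, -1]
    - [0, 0, -2.5, 0, -1]
    - [0, 0, -2.5, 0, 1]
    - [0, 0, -2.5, 0, 1]
    - [0, 0, -2.5, 0, 1]
    - [0, 0, -2.5, 0, 1]
    - [0, 0, -2.5, 0, 1]
    - [0, 0, -2.5, 0, 1]
    - [0, 0, -2.5, 0, 1]

```text
time_s: 7.5
position: [579.8, 126.2, 12.4]
tool_rot: [[0.996, 0.093, 0.001], [0.093, -0.996, 0.0], [0.001, -0.0, -1.0]]
force: [0.4, 0.1, 2.8]
gripper_width: 35.0
```

Gripped at 35 mm. Lifting and carrying it to the square cradle at (631,-96).

servo_tool:
  moves:
    - [0, 0, 2, 0, 1]
    - [0, 0, 6, 0, 1]
    - [0, -2, 9, 0, 1]
    - [1, -6, 10, -0.05, 1]
    - [2, -10, 10, -0.1, 1]
    - [3, -14, 10, -0.15, 1]
    - [4, -18, 10, -0.2, 1]
    - [5.1, -21, 10, -0.25, 1]
    - [5.1, -22.2, 10, -0.25, 1]
    - [5.1, -22.2, 10, -0.25, 1]
    - [5.1, -22.2, 10, -0.25, 1]

```text
time_s: 8.6
position: [629.0, -94.8, 111.0]
tool_rot: [[0.988, -0.156, -0.002], [-0.156, -0.988, 0.001], [-0.002, -0.001, -1.0]]
force: [-0.3, -0.1, -1.2]
gripper_width: 34.6
```

```bash
cat >> h.py <<'E'
def black(im,C,z,near,lo=70,r=60):
    "dark recess floor nearest to a world point, on plane z"
    g=cv2.cvtColor(im,cv2.COLOR_RGB2GRAY);K,d,R,t=C
    n,l,st,ce=cv2.connectedComponentsWithStats((g<lo).astype(np.uint8))
    for k in range(1,n):
        if st[k,4]<300: continue
        cs,_=cv2.findContours((l==k).astype(np.uint8),0,2);c=max(cs,key=cv2.contourArea).reshape(-1,2)
        P=toplane(c,z,C)[:,:2].astype(np.float32);q=cv2.minAreaRect(P)
        if np.hypot(q[0][0]-near[0],q[0][1]-near[1])<r: print("dark",np.round(q[0],1),np.round(q[1],1),round(q[2],1),"px",ce[k].round())
E
python3 - <<'E'
from h import *
s,im,C=shot("wrist","pics/w4.png");print(s["position"],s["time_s"],s["gripper_width"])
black(im,C,4,(631,-96));rect("wrist","square_cradle",9,C)
s,im,C=shot("top","pics/t4.png");black(im,C,6,(463,-171));black(im,C,6,(629,-303));black(im,C,6,(451,-335));black(im,C,6,(631,-96))
E
```

```text
[628.97565716 -94.80311868 111.00769529] 8.6 34.63391116479076
dark [632.6 -97.2] [49.2 48.4] 80.9 px [322. 221.]
square_cradle 0.59 ctr 634 -97 size 63 64 ang 81.0 circ [634. -97.] px [322. 222.]
dark [ 451.1 -337.2] [42.2 44.6] 0.6 px [481. 288.]
```

View pics/w4.png

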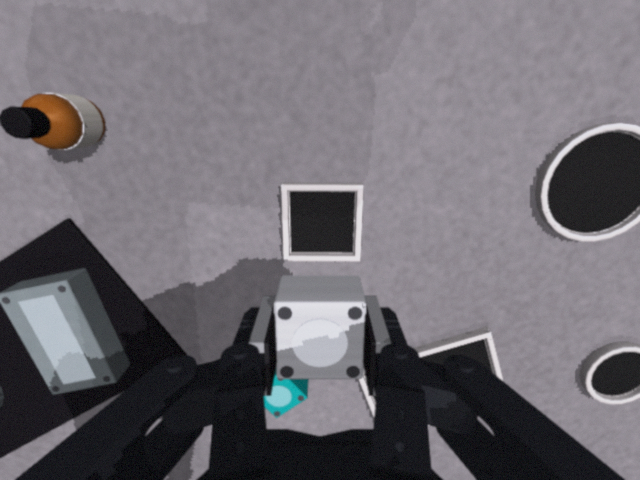

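The chamber is held level over the square cradle, which is measured at (633,-97). Floor contact is expected at reported z ≈ -13.6.

servo_tool:
  moves:
    - [0.4, -0.2, -4, 0, 1]
    - [0.4, -0.2, -8, 0, 1]
    - [0.4, -0.2, -10.5, 0, 1]
    - [0.4, -0.2, -11.5, 0, 1]
    - [0.4, -0.2, -12, 0, 1]
    - [0.4, -0.2, -12.2, 0, 1]
    - [0.4, -0.2, -12.2, 0, 1]

```text
time_s: 9.45
position: [635.6, -97.9, -8.7]
tool_rot: [[0.988, -0.156, 0.003], [-0.156, -0.988, -0.001], [0.003, 0.0, -1.0]]
force: [0.3, 0.6, -0.5]
gripper_width: 35.1
```

servo_tool:
  moves:
    - [0, 0, -0.1, 0, 1]
    - [0, 0, -0.15, 0, 1]
    - [0, 0, -0.15, 0, 1]

```text
time_s: 9.75
position: [634.6, -98.1, -11.0]
tool_rot: [[0.988, -0.157, 0.001], [-0.157, -0.988, -0.0], [0.001, 0.0, -1.0]]
force: [-0.4, -2.2, -0.5]
gripper_width: 34.7
```

servo_tool:
  moves:
    - [0, 0, -0.1, 0, 1]
    - [0, 0, -0.2, 0, 1]
    - [0, 0, -0.25, 0, 1]
    - [0, 0, -0.25, 0, 1]

```text
time_s: 10.15
position: [634.3, -98.0, -13.6]
tool_rot: [[0.988, -0.157, 0.0], [-0.157, -0.988, -0.0], [0.0, 0.0, -1.0]]
force: [-1.1, 0.2, 4.4]
gripper_width: 34.9
```

Contact (4 N at z = -13.6). Releasing, then moving to the round chamber at about (526,247).

servo_tool:
  moves:
    - [0, 0, 0, 0, -1]
    - [0, 0, 0, 0, -1]
    - [0, 0, 0, 0, -1]
    - [0, 0, 0, 0, -1]
    - [0, 0, 0, 0, -1]
    - [0, 0, 0, 0, -1]
    - [0, 0, 4, 0, -1]
    - [0, 0, 9, 0, -1]
    - [0, 0, 14, 0, -1]
    - [-1, 4, 15, 0.05, -1]
    - [-2, 9, 15, 0.1, -1]
    - [-4, 14, 15, 0.15, -1]

```text
time_s: 11.35
position: [597.3, 38.7, 137.5]
tool_rot: [[1.0, -0.007, 0.004], [-0.007, -1.0, 0.0], [0.004, -0.0, -1.0]]
force: [-0.1, 0.2, -0.5]
gripper_width: 85.6
```

servo_tool:
  moves:
    - [-2, 5, 0, 0.05, -1]
    - [-3, 10, 0, 0.1, -1]
    - [-5, 15, 0, 0.15, -1]
    - [-7, 20, 0, 0.16, -1]
    - [-7, 20.2, -3, 0.16, -1]
    - [-7, 20.2, -3, 0.16, -1]
    - [-7, 20.2, -3, 0.16, -1]

```text
time_s: 12.05
position: [525.0, 239.3, 105.1]
tool_rot: [[0.988, 0.153, -0.002], [0.153, -0.988, -0.001], [-0.002, 0.001, -1.0]]
force: [0.4, -1.2, 0.5]
gripper_width: 85.2
```

```bash
cat >> h.py <<'E'
def bright(im,C,z,near,lo=200,r=40):
    g=cv2.cvtColor(im,cv2.COLOR_RGB2GRAY)
    n,l,st,ce=cv2.connectedComponentsWithStats((g>lo).astype(np.uint8))
    for k in range(1,n):
        if st[k,4]<300: continue
        cs,_=cv2.findContours((l==k).astype(np.uint8),0,2);c=max(cs,key=cv2.contourArea).reshape(-1,2)
        P=toplane(c,z,C)[:,:2].astype(np.float32);q=cv2.minAreaRect(P)
        if np.hypot(q[0][0]-near[0],q[0][1]-near[1])<r: print("bright",np.round(q[0],1),np.round(q[1],1),round(q[2],1),"px",ce[k].round())
E
python3 - <<'E'
from h import *
s,im,C=shot("top","pics/t5.png")
bright(im,C,30,(631,-96))
s,im,C=shot("wrist","pics/w5.png");print(s["position"],s["time_s"],s["gripper_width"])
bright(im,C,56,(526,247));bright(im,C,30,(577,123));rect("wrist","round_chamber",56,C);rect("wrist","dish_holder",30,C);rect("wrist","slide_carrier",30,C)
E
```

```text
[526.28960428 239.06674034 106.04530554] 12.1 85.13790677584119
bright [535.6 244.8] [42.8 46.9] 23.6 px [314. 242.]
bright [576.5 121.3] [78.9 28.7] 3.3 px [503. 192.]
round_chamber 0.7 ctr 529 247 size 42 35 ang 8.8 circ [529. 247.] px [308. 248.]
dish_holder 0.56 ctr 533 241 size 62 59 ang 72.3 circ [530. 241.] px [318. 230.]
slide_carrier 0.94 ctr 577 126 size 97 66 ang 2.9 circ [576. 126.] px [505. 189.]
```

View pics/w5.png

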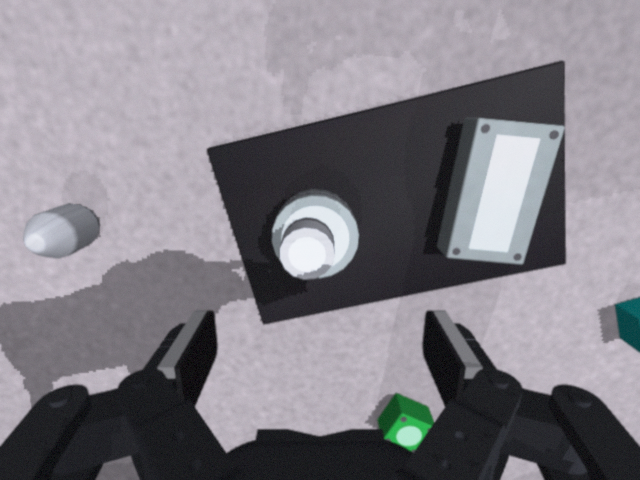

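Wrist view 5: the round chamber's top is centred near (307,253), which is about (526,247.5); the carrier glass is at (576.5,121.3), turned 3.3°. Descending on the round chamber.

servo_tool:
  moves:
    - [0, 0.85, -2, 0, -1]
    - [0, 0.85, -6, 0, -1]
    - [0, 0.85, -8.5, 0, -1]
    - [0, 0.85, -9.35, 0, -1]
    - [0, 0.85, -9.35, 0, -1]
    - [0, 0.85, -9.35, 0, 1]
    - [0, 0.85, -9.35, 0, 1]
    - [0, 0.85, -9.35, 0, 1]
    - [0, 0.85, -9.35, 0, 1]
    - [0, 0.85, -9.35, 0, 1]
    - [0, 0.85, -9.35, 0, 1]

```text
time_s: 13.4
position: [527.5, 248.7, 14.1]
tool_rot: [[0.988, 0.152, 0.003], [0.152, -0.988, 0.001], [0.003, -0.001, -1.0]]
force: [-1.2, -0.3, 6.6]
gripper_width: 34.2
```

servo_tool:
  moves:
    - [0, 0, 0, 0, 1]
    - [0, 0, 1, 0, 1]
    - [0, 0, 5, 0, 1]
    - [0, 0, 9, 0, 1]
    - [0, 0, 10, 0, 1]
    - [0, 0, 10, 0, 1]

```text
time_s: 14.0
position: [527.5, 248.8, 114.7]
tool_rot: [[0.988, 0.152, 0.005], [0.152, -0.988, 0.002], [0.005, -0.001, -1.0]]
force: [0.0, -0.6, -1.1]
gripper_width: 33.8
```

```bash
python3 - <<'E'
from h import *
s,im,C=shot("wrist","pics/w6.png");print(s["position"],s["time_s"],s["gripper_width"],s["force"])
z=s["position"][2]+42
bright(im,C,z,s["position"]);rect("wrist","round_chamber",z,C)
E
```

```text
[527.51144981 248.84984518 114.6856516 ] 14.0 33.84033691676651 [ 0.02856926 -0.58692372 -1.14503472]
bright [527.5 250.5] [29.7 28.1] 4.6 px [319. 335.]
round_chamber 0.59 ctr 531 250 size 47 34 ang 10.8 circ [531. 250.] px [317. 325.]
```

View pics/w6.png

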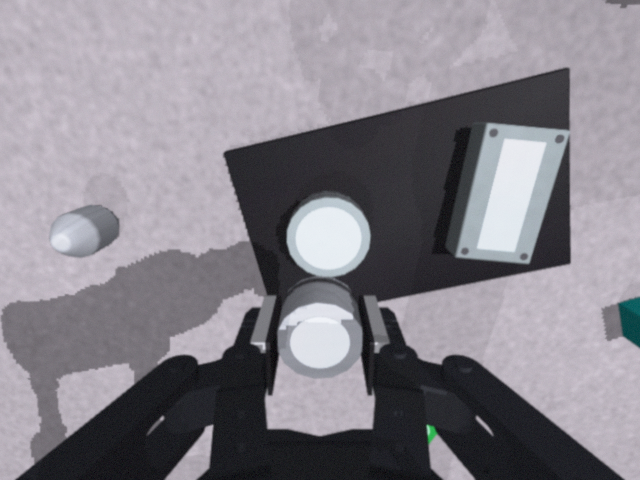

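The round chamber is held level. Carrying it to the small round cradle at (451,-336).

servo_tool:
  moves:
    - [-0.5, -3, 0, 0, 1]
    - [-1, -7, 0, 0, 1]
    - [-1.5, -12, 0, 0, 1]
    - [-2, -17, 0, 0, 1]
    - [-2.5, -22, 0, 0, 1]
    - [-3, -27, 0, 0, 1]
    - [-3.5, -32, 0, 0, 1]
    - [-4, -37, 0, 0, 1]
    - [-4.5, -42, 0, 0, 1]
    - [-5.5, -47, 0, 0, 1]
    - [-6.5, -52, 0, 0, 1]
    - [-7.6, -56, 0, 0, 1]

```text
time_s: 15.3
position: [447.5, -312.8, 109.5]
tool_rot: [[0.988, 0.152, -0.004], [0.152, -0.988, 0.003], [-0.003, -0.003, -1.0]]
force: [-0.0, -0.9, -1.8]
gripper_width: 33.6
```

servo_tool:
  moves:
    - [0, -2, 0, 0, 1]
    - [0, -2.5, 0, 0, 1]
    - [0, -2.5, 0, 0, 1]
    - [0, -2.5, 0, 0, 1]

```text
time_s: 15.7
position: [449.5, -334.6, 111.1]
tool_rot: [[0.988, 0.153, -0.002], [0.153, -0.988, 0.003], [-0.001, -0.003, -1.0]]
force: [-0.2, 1.3, -2.4]
gripper_width: 33.9
```

```bash
python3 - <<'E'
from h import *
s,im,C=shot("wrist","pics/w7.png");print(s["position"],s["time_s"],s["gripper_width"],s["force"])
black(im,C,4,(451,-336));rect("wrist","small_round_cradle",9,C);black(im,C,4,(629,-303));black(im,C,4,(463,-171))
rect("wrist","large_round_cradle",9,C);rect("wrist","oblong_cradle",9,C)
E
```

```text
[ 449.54380738 -334.55637363  111.09475573] 15.7 33.869267743404805 [-0.18163083  1.27047995 -2.42586691]
dark [ 452.7 -337.2] [47.7 48.3] 8.9 px [324. 223.]
small_round_cradle 0.71 ctr 454 -336 size 62 61 ang 11.0 circ [ 454. -337.] px [323. 222.]
dark [ 597.3 -310.5] [ 7.7 45.2] 8.8 px [318.   6.]
dark [ 463.7 -172. ] [ 68.8 108.5] 11.0 px [108. 175.]
large_round_cradle 0.68 ctr 593 -312 size 14 64 ang 8.8 circ [ 600. -310.] px [317.  17.]
oblong_cradle 0.6 ctr 464 -174 size 83 126 ang 11.5 circ [ 465. -174.] px [ 85. 176.]
```

servo_tool:
  moves:
    - [0.3, -0.2, -4, 0, 1]
    - [0.3, -0.2, -8, 0, 1]
    - [0.3, -0.2, -10.5, 0, 1]
    - [0.3, -0.2, -11.3, 0, 1]
    - [0.3, -0.2, -11.8, 0, 1]
    - [0.3, -0.2, -12, 0, 1]
    - [0.3, -0.2, -12, 0, 1]
    - [0.3, -0.2, -12, 0, 1]

```text
time_s: 16.7
position: [454.0, -339.8, -6.2]
tool_rot: [[0.988, 0.152, 0.002], [0.152, -0.988, -0.002], [0.002, 0.002, -1.0]]
force: [-0.8, -0.2, -1.6]
gripper_width: 33.9
```

servo_tool:
  moves:
    - [-0.1, 0.2, -0.2, 0, 1]
    - [-0.1, 0.2, -0.35, 0, 1]
    - [-0.1, 0.2, -0.45, 0, 1]
    - [-0.1, 0.2, -0.45, 0, 1]

```text
time_s: 17.1
position: [451.8, -336.8, -11.9]
tool_rot: [[0.988, 0.152, -0.0], [0.152, -0.988, 0.0], [-0.0, -0.0, -1.0]]
force: [-1.3, 0.5, 2.0]
gripper_width: 33.9
```

Soft contact at z = -11.9, centre within about 2 mm. Releasing and going to the slide carrier.

servo_tool:
  moves:
    - [0, 0, -0.05, 0, 1]
    - [0, 0, -0.05, 0, -1]
    - [0, 0, -0.05, 0, -1]
    - [0, 0, -0.05, 0, -1]
    - [0, 0, -0.05, 0, -1]
    - [0, 0, -0.05, 0, -1]
    - [0, 0, -0.05, 0, -1]
    - [0, 0, 4, 0, -1]
    - [0, 0, 9, 0, -1]
    - [0, 0, 13, 0, -1]
    - [1, 4, 13, -0.05, -1]
    - [3, 9, 13, -0.095, -1]

```text
time_s: 18.3
position: [481.7, -252.0, 120.4]
tool_rot: [[0.999, 0.052, 0.004], [0.052, -0.999, -0.003], [0.004, 0.003, -1.0]]
force: [1.5, 0.6, -1.4]
gripper_width: 85.1
```

servo_tool:
  moves:
    - [1, 5, 0, 0, -1]
    - [2, 10, 0, 0, -1]
    - [4, 15, 0, 0, -1]
    - [6, 20, 0, 0, -1]
    - [7, 25, 0, 0, -1]
    - [8, 30, 0, 0, -1]
    - [9, 34, 0, 0, -1]
    - [9.5, 36.8, 0, 0, -1]
    - [9.5, 36.8, 0, 0, -1]
    - [9.5, 36.8, 0, 0, -1]

```text
time_s: 19.3
position: [575.1, 118.1, 117.5]
tool_rot: [[0.998, 0.06, -0.001], [0.06, -0.998, -0.001], [-0.001, 0.001, -1.0]]
force: [-0.1, -0.0, -0.4]
gripper_width: 85.6
```

```bash
python3 - <<'E'
from h import *
s,im,C=shot("wrist","pics/w8.png");print(s["position"],s["time_s"],s["gripper_width"],s["tool_rot"][:,0])
bright(im,C,30,(577,123),180,50);bright(im,C,30,(530,241),180,50);rect("wrist","dish_holder",30,C)
s,im,C=shot("top","pics/t8.png");a=im[160:320,340:520];b=snapshot("scene")[150:290,120:300]
cv2.imwrite("pics/c8.png",np.hstack([cv2.resize(a,(400,400),interpolation=2),cv2.resize(b,(400,400),interpolation=2)])[:,:,::-1])
E
```

```text
[575.11223882 118.07426738 117.5173625 ] 19.3 85.60794308662403 [ 9.98204164e-01  5.99003089e-02 -6.32904660e-04]
bright [576.2 121.9] [79.2 28.7] 3.3 px [314. 229.]
bright [529.9 243.1] [53.5 47.2] 3.7 px [154. 281.]
dish_holder 0.7 ctr 531 238 size 62 73 ang 41.5 circ [532. 239.] px [157. 277.]
```

View pics/c8.png

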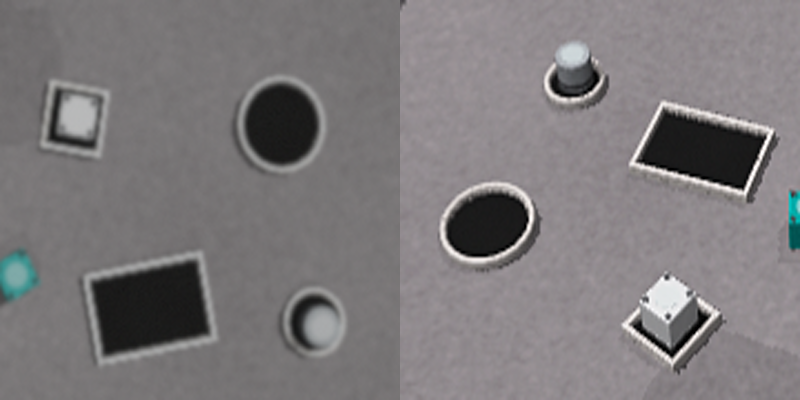

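The crop (left: top, right: scene) shows both small chambers flat inside their rims. Carrier at (576.2,121.7), turned 3.3°; gripping it across its width.

servo_tool:
  moves:
    - [0.1, 0.35, -4, 0, -1]
    - [0.1, 0.35, -8, 0, -1]
    - [0.1, 0.35, -11, 0, -1]
    - [0.1, 0.35, -12.5, 0, -1]
    - [0.1, 0.35, -13.2, 0, -1]
    - [0.1, 0.35, -13.4, 0, -1]
    - [0.1, 0.35, -13.4, 0, -1]

```text
time_s: 20.2
position: [577.9, 121.0, -15.0]
tool_rot: [[0.998, 0.057, 0.002], [0.057, -0.998, 0.0], [0.002, -0.0, -1.0]]
force: [-0.6, -0.2, -0.5]
gripper_width: 85.6
```

servo_tool:
  moves:
    - [0, 0, 0, 0, 1]
    - [0, 0, 0, 0, 1]
    - [0, 0, 0, 0, 1]
    - [0, 0, 0, 0, 1]
    - [0, 0, 0, 0, 1]
    - [0, 0, 0, 0, 1]

```text
time_s: 20.8
position: [578.1, 121.4, -14.5]
tool_rot: [[0.998, 0.058, 0.003], [0.058, -0.998, 0.0], [0.003, -0.0, -1.0]]
force: [-0.4, 0.1, 5.9]
gripper_width: 54.7
```

servo_tool:
  moves:
    - [0, 0, 1, 0, 1]
    - [0, 0, 5, 0, 1]
    - [0, 0, 9, 0, 1]
    - [-1, -3, 11, -0.13, 1]
    - [-2, -7, 12, -0.26, 1]
    - [-3, -11, 12, -0.4, 1]
    - [-4, -15, 12, -0.54, 1]
    - [-5, -18, 12, -0.68, 1]
    - [-6, -21, 12, -0.82, 1]
    - [-7.5, -23, 12, -0.96, 1]
    - [-9, -25, 12, -1.1, 1]
    - [-10, -27, 12, -1.24, 1]

```text
time_s: 22.0
position: [474.1, -149.2, 103.2]
tool_rot: [[0.373, -0.928, -0.003], [-0.928, -0.373, 0.001], [-0.002, 0.002, -1.0]]
force: [0.5, -0.4, -2.8]
gripper_width: 54.2
```

servo_tool:
  moves:
    - [-1.4, -2, 0, -0.14, 1]
    - [-1.4, -2.5, 0, -0.196, 1]
    - [-1.4, -2.5, 0, -0.196, 1]
    - [-1.4, -2.5, 0, -0.196, 1]
    - [-1.4, -2.5, 0, -0.196, 1]

```text
time_s: 22.5
position: [462.4, -173.3, 103.7]
tool_rot: [[0.193, -0.981, -0.0], [-0.981, -0.193, 0.0], [-0.0, 0.0, -1.0]]
force: [-0.4, -0.4, -2.9]
gripper_width: 54.3
```

```bash
python3 - <<'E'
from h import *
s,im,C=shot("wrist","pics/w9.png");p=s["position"];print(p,s["time_s"],s["gripper_width"],s["force"],s["tool_rot"][:,0],s["q"])
black(im,C,4,(463,-171));bright(im,C,p[2]+44,p,180)
E
```

```text
[ 462.36876021 -173.30096067  103.65588566] 22.5 54.310946489544406 [-0.37419746 -0.38556086 -2.93274044] [ 1.92893414e-01 -9.81219610e-01 -4.55906427e-04] [-2.56080691e+01  1.08935055e+01  1.15687442e+02  1.33476655e-02
  5.34483624e+01  1.43262285e+02]
dark [ 468.1 -201.7] [112.   50.5] 11.1 px [319. 191.]
```

View pics/w9.png

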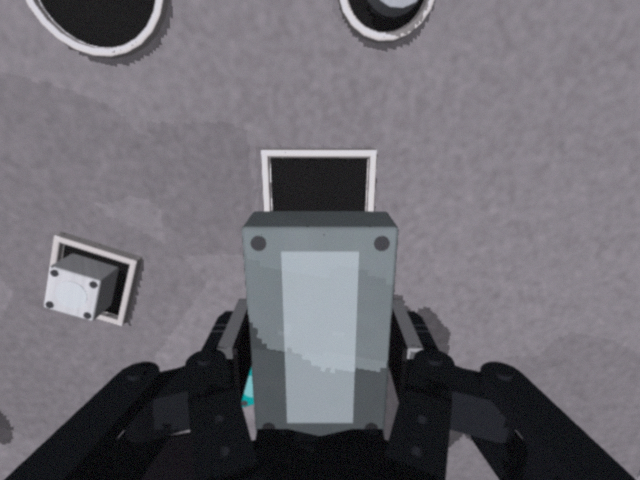

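Wrist view 9: the carrier is lined up with the oblong cradle (both centred on column 320, same angle). Lowering.

servo_tool:
  moves:
    - [0.15, -0.05, -4, 0, 1]
    - [0.15, -0.05, -8, 0, 1]
    - [0.15, -0.05, -10, 0, 1]
    - [0.15, -0.05, -11, 0, 1]
    - [0.15, -0.05, -11.4, 0, 1]
    - [0.15, -0.05, -11.6, 0, 1]
    - [0.15, -0.05, -11.6, 0, 1]
    - [0.15, -0.05, -11.6, 0, 1]

```text
time_s: 23.35
position: [465.2, -175.0, -11.0]
tool_rot: [[0.192, -0.981, 0.002], [-0.981, -0.192, -0.001], [0.002, -0.002, -1.0]]
force: [0.3, 0.1, -2.8]
gripper_width: 54.5
```

servo_tool:
  moves:
    - [-0.1, 0.1, -0.2, 0, 1]
    - [-0.1, 0.1, -0.4, 0, 1]
    - [-0.1, 0.1, -0.5, 0, 1]
    - [-0.1, 0.1, -0.5, 0, 1]

```text
time_s: 23.75
position: [463.0, -173.5, -16.5]
tool_rot: [[0.191, -0.982, -0.0], [-0.982, -0.191, 0.0], [-0.0, 0.0, -1.0]]
force: [-2.8, 2.1, 4.7]
gripper_width: 54.6
```

Contact (about 7 N above the carried load). Releasing and going to the dish holder.

servo_tool:
  moves:
    - [0, 0, 0, 0, -1]
    - [0, 0, 0, 0, -1]
    - [0, 0, 0, 0, -1]
    - [0, 0, 0, 0, -1]
    - [0, 0, 0, 0, -1]
    - [0, 0, 4, 0, -1]
    - [0, 0, 9, 0, -1]
    - [0, 0, 13, 0, -1]
    - [0.5, 4, 13, 0.14, -1]
    - [1, 8, 13, 0.28, -1]
    - [1.5, 12, 13, 0.42, -1]
    - [2, 16, 13, 0.56, -1]

```text
time_s: 24.95
position: [483.0, -12.1, 113.1]
tool_rot: [[0.687, -0.726, 0.001], [-0.726, -0.687, -0.0], [0.001, -0.001, -1.0]]
force: [0.4, -0.9, 0.5]
gripper_width: 85.5
```

servo_tool:
  moves:
    - [0.5, 4, 0, 0.14, -1]
    - [1, 8, 0, 0.28, -1]
    - [2, 12, 0, 0.42, -1]
    - [3, 16, 0, 0.56, -1]
    - [4, 20, 0, 0.7, -1]
    - [4.7, 24, 0, 0.84, -1]
    - [4.7, 25.5, 0, 0.84, -1]
    - [4.7, 25.5, 0, 0.84, -1]
    - [4.7, 25.5, 0, 0.84, -1]

```text
time_s: 25.85
position: [529.1, 240.6, 112.2]
tool_rot: [[1.0, 0.021, -0.001], [0.021, -1.0, -0.001], [-0.002, 0.001, -1.0]]
force: [0.5, -0.3, 0.5]
gripper_width: 85.2
```

```bash
python3 - <<'E'
from h import *
s,im,C=shot("wrist","pics/w10.png");p=s["position"];print(p,s["time_s"],s["gripper_width"],s["tool_rot"][:,0])
bright(im,C,30,(530,241),180,50);rect("wrist","dish_holder",30,C)
s,im,C=shot("top","pics/t10.png")
bright(im,C,28,(463,-172),150,60)
E
```

```text
[529.11848133 240.61729171 112.21146344] 25.85 85.15674781776048 [ 0.99977065  0.02136155 -0.00152375]
bright [528.7 242.1] [60.4 58.4] 79.3 px [317. 237.]
dish_holder 0.92 ctr 530 243 size 65 61 ang 1.2 circ [530. 242.] px [316. 234.]
bright [ 461.8 -171.5] [25.3 75.2] 10.9 px [408. 283.]
```

View pics/w10.png

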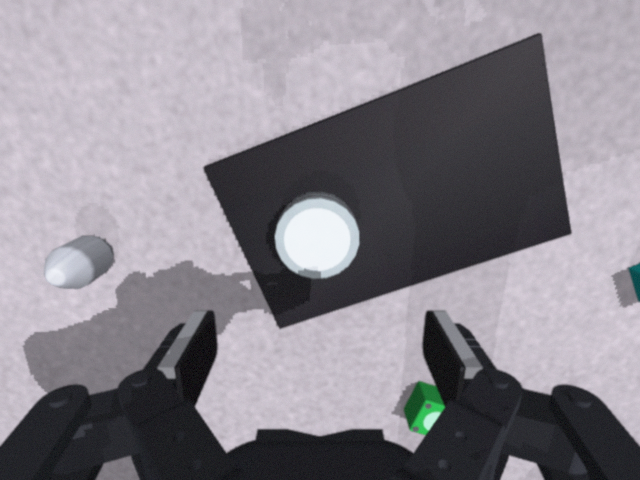

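The carrier's glass is at (462,-171.5), so it lies well in its cradle. The dish is at (528.7,242), 1–2 mm off the gripper's centre line.

servo_tool:
  moves:
    - [0, 0.15, -4, 0, -1]
    - [0, 0.15, -8, 0, -1]
    - [0, 0.15, -10.5, 0, -1]
    - [0, 0.15, -12, 0, -1]
    - [0, 0.15, -12.7, 0, -1]
    - [0, 0.15, -12.8, 0, -1]
    - [0, 0.15, -12.8, 0, -1]

```text
time_s: 26.7
position: [531.2, 243.3, -14.0]
tool_rot: [[1.0, 0.021, 0.002], [0.021, -1.0, 0.001], [0.002, -0.001, -1.0]]
force: [-0.2, -0.5, 0.5]
gripper_width: 85.3
```

servo_tool:
  moves:
    - [0, 0, 0, 0, 1]
    - [0, 0, 0, 0, 1]
    - [0, 0, 0, 0, 1]
    - [0, 0, 0, 0, 1]
    - [0, 0, 0, 0, 1]
    - [0, 0, 0, 0, 1]

```text
time_s: 27.3
position: [531.7, 243.8, -13.2]
tool_rot: [[1.0, 0.022, 0.003], [0.022, -1.0, 0.001], [0.003, -0.001, -1.0]]
force: [-0.2, -0.3, 6.2]
gripper_width: 59.9
```

servo_tool:
  moves:
    - [0, 0, 1, 0, 1]
    - [0, 0, 5, 0, 1]
    - [0, 0, 9, 0, 1]
    - [0, -3, 11, 0, 1]
    - [0, -7, 12, 0, 1]
    - [1, -12, 12, 0, 1]
    - [2, -17, 12, 0, 1]
    - [3, -22, 12, 0, 1]
    - [4, -27, 12, 0, 1]
    - [5, -32, 12, 0, 1]
    - [6.5, -37, 12, 0, 1]
    - [8, -42, 12, 0, 1]

```text
time_s: 28.5
position: [606.7, -169.7, 104.7]
tool_rot: [[1.0, 0.022, -0.001], [0.022, -1.0, 0.001], [-0.001, -0.001, -1.0]]
force: [0.7, 0.3, -1.1]
gripper_width: 59.9
```

servo_tool:
  moves:
    - [1, -5, 0, 0, 1]
    - [1.8, -9, 0, 0, 1]
    - [2, -12, 0, 0, 1]
    - [2, -12.7, 0, 0, 1]
    - [2, -12.7, 0, 0, 1]
    - [2, -12.7, 0, 0, 1]
    - [2, -12.7, 0, 0, 1]

```text
time_s: 29.2
position: [627.0, -293.0, 104.5]
tool_rot: [[1.0, 0.023, -0.001], [0.023, -1.0, 0.001], [-0.001, -0.001, -1.0]]
force: [0.1, 0.3, -1.8]
gripper_width: 60.1
```

```bash
python3 - <<'E'
from h import *
s,im,C=shot("wrist","pics/w11.png");p=s["position"];print(p,s["time_s"],s["gripper_width"],s["force"],s["tool_rot"][:,0])
black(im,C,4,(630,-303));rect("wrist","large_round_cradle",9,C);bright(im,C,p[2]+43,p,180)
E
```

```text
[ 626.95226107 -293.01064366  104.493369  ] 29.2 60.09522374497622 [ 0.13540662  0.34974778 -1.76393736] [ 0.99972745  0.02332374 -0.00101701]
large_round_cradle 0.59 ctr 637 -307 size 87 74 ang 81.5 circ [ 631. -305.] px [335. 218.]
large_round_cradle 0.44 ctr 465 -230 size 66 18 ang 6.9 circ [ 465. -230.] px [246. 400.]
bright [ 637.2 -291.4] [18.3 45.1] 5.8 px [315. 318.]
```

View pics/w11.png

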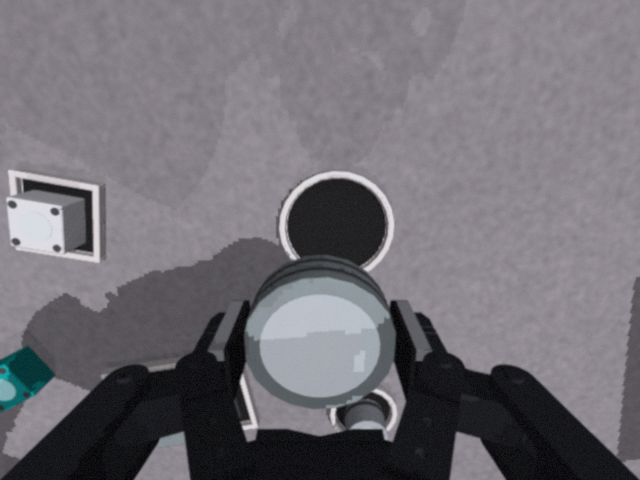

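The dish is held level; the cradle centre shows at about (336,221), which is (631,-304.5). Correcting and lowering.

servo_tool:
  moves:
    - [0.5, -1.1, -3, 0, 1]
    - [0.5, -1.1, -7, 0, 1]
    - [0.5, -1.1, -10, 0, 1]
    - [0.5, -1.1, -11, 0, 1]
    - [0.5, -1.1, -11.4, 0, 1]
    - [0.5, -1.1, -11.5, 0, 1]
    - [0.5, -1.1, -11.5, 0, 1]

```text
time_s: 30.0
position: [634.1, -306.7, -8.0]
tool_rot: [[1.0, 0.022, 0.003], [0.022, -1.0, -0.002], [0.003, 0.002, -1.0]]
force: [-0.1, -0.2, -2.1]
gripper_width: 60.1
```

servo_tool:
  moves:
    - [0, 0.15, -0.3, 0, 1]
    - [0, 0.15, -0.5, 0, 1]
    - [0, 0.15, -0.65, 0, 1]
    - [0, 0.15, -0.65, 0, 1]
    - [0, 0.15, -0.65, 0, 1]

```text
time_s: 30.5
position: [632.8, -304.7, -15.2]
tool_rot: [[1.0, 0.022, 0.001], [0.022, -1.0, -0.0], [0.001, 0.0, -1.0]]
force: [-1.5, 0.4, 6.1]
gripper_width: 59.9
```

Contact. Releasing, lifting straight up and drawing back to look at all four.

servo_tool:
  moves:
    - [0, 0, 0, 0, -1]
    - [0, 0, 0, 0, -1]
    - [0, 0, 0, 0, -1]
    - [0, 0, 0, 0, -1]
    - [0, 0, 0, 0, -1]
    - [0, 0, 4, 0, -1]
    - [0, 0, 9, 0, -1]
    - [0, 0, 14, 0, -1]
    - [-3, 2, 18, 0, -1]
    - [-6, 4, 23, 0, -1]
    - [-8, 4, 28, 0, -1]
    - [-10, 4, 30, 0, -1]

```text
time_s: 31.7
position: [532.4, -264.0, 286.1]
tool_rot: [[1.0, 0.023, 0.003], [0.023, -1.0, -0.001], [0.003, 0.001, -1.0]]
force: [0.2, -0.9, 1.0]
gripper_width: 85.3
```

servo_tool:
  moves:
    - [-3, 2, 2, 0, -1]
    - [-6, 4, 4, 0, -1]
    - [-8, 5, 5, 0, -1]
    - [-8, 5, 5, 0, -1]
    - [-8, 5, 5, 0, -1]
    - [-8, 5, 5, 0, -1]

```text
time_s: 32.3
position: [452.7, -214.7, 332.4]
tool_rot: [[1.0, 0.022, -0.001], [0.022, -1.0, 0.0], [-0.001, -0.0, -1.0]]
force: [-0.1, 0.1, -0.6]
gripper_width: 85.7
```

```bash
python3 - <<'E'
from h import *
s,im,C=shot("wrist","pics/w12.png");p=s["position"];print(p,s["time_s"],s["force"])
for n,z in(("oblong",(463,-171)),("lround",(630,-304)),("sround",(452,-336)),("square",(632,-97))):
    print(n);bright(im,C,29,z,180,30)
for n in "slide_carrier dish_holder round_chamber square_chamber oblong_cradle large_round_cradle small_round_cradle square_cradle".split():
    print(n,[(np.round(d["position"]).tolist(),round(d["conf"],2)) for d in tip_of("wrist",n)[:3]])
snapshot("scene");snapshot("top")
for c in("scene","top"):
  for n in("oil_bottle","objective"): print(c,n,[np.round(d["position"]).tolist() for d in tip_of(c,n)[:2]])
E
```

```text
[ 452.67141775 -214.73242035  332.35353892] 32.3 [-0.07354895  0.1210147  -0.56783589]
oblong
bright [ 466.8 -174.6] [ 77.5 115.8] 11.0 px [292. 168.]
lround
bright [ 614.  -314.8] [46.7 81.5] 46.8 px [416.  46.]
bright [ 630.1 -305.9] [44.3 42.6] 62.6 px [404.  27.]
sround
square
bright [ 629.2 -101.8] [57.6 57.6] 80.9 px [226.  31.]
bright [633.3 -97.5] [33.4 33.5] 81.5 px [219.  20.]
slide_carrier [([467.0, -173.0, -1.0], 0.66), ([454.0, -332.0, 0.0], 0.41)]
dish_holder [([627.0, -305.0, 5.0], 0.86)]
round_chamber [([455.0, -336.0, 8.0], 0.61)]
square_chamber [([634.0, -101.0, 4.0], 0.65), ([493.0, -38.0, 1.0], 0.65), ([362.0, 138.0, 3.0], 0.65)]
oblong_cradle []
large_round_cradle []
small_round_cradle [([456.0, -332.0, 0.0], 0.86)]
square_cradle []
scene oil_bottle [[735.0, 59.0, -2.0]]
scene objective [[504.0, 421.0, -1.0]]
top oil_bottle [[735.0, 64.0, -1.0]]
top objective [[502.0, 425.0, -2.0]]
```

View pics/w12.png

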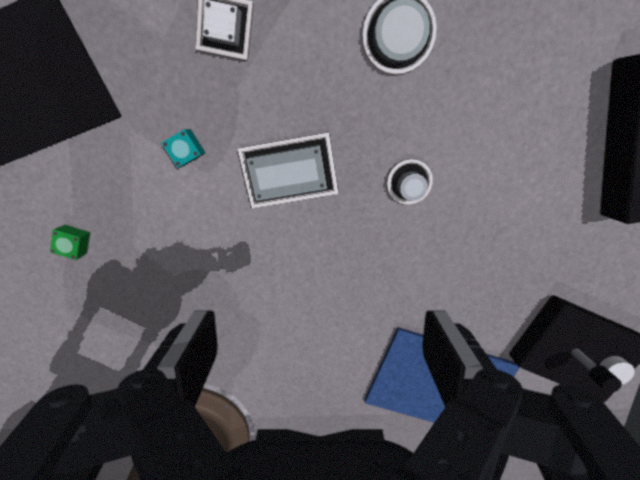

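All four pieces lie inside their rims: square (221,22), dish (403,28), carrier (289,171), round (412,186). The bottle and objective have not moved. Handing in.

```bash
python3 -c "
from rig import *
print(order.finish_job(),env.observe()['time_s'])"
```

```text
the job is handed in; nothing more can be done
the job is handed in; nothing more can be done
```

I took both stacks apart and set all four pieces flat in their own cradles, each lowered until it touched the floor before release. I handed the job in at about 32 s of robot time, and the system gave no verdict.

**Final checks:**
- **Positions:** the last wrist picture shows every piece inside its rim and level, with measured centres within about 5 mm of the cradle centres. The round chamber was checked only with the recogniser and by eye, because the brightness measurement did not find it.
- **Bottle and objective:** both are where they started, within camera error.
- **Gripper:** it is open and clear of everything.

**What went wrong or disagreed:**
- **First grasp:** it closed on air just above the square chamber, because the finger ends sit about 25 mm behind the reported tool point when shut (about 40 mm when open). I went lower by that amount for the rest, and nothing was disturbed.
- **Recogniser:** in the last wrist picture it did not find the oblong, large round and square cradles, so for those I relied on my earlier measurements and the picture.

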